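# Sweep rusk rolls onto the chute gate, then pull the spring gate open and hold it

## Task

In the raised metal trough, use the wooden hand sweep to push all three small hard rusk rolls along onto the shut gate plate that floors the trough's closed end, not touching the rolls with the gripper, then stand the sweep down upright, clear of the gate plate. Then pull the spring-loaded gate out by its bow handle until the handle's bar is in line with the upright pointer beside it, so that the rolls drop into the tin below, and keep it there: the program finishes while still holding the handle at the pointer. Leave the mug, the jar and the bowl where they are.

Things in the scene. Friction and masses are not known exactly. Their poses are not given: they have to be found in the camera images.
- trough: Fixed metal trough on legs, running along its own y. Origin: on the table under the gate plate's centre; x points away from the robot, y along the trough to its open end, z up. Floor top 110 mm high, 92 mm wide inside (x -46 to 46 mm); side walls 8 mm thick, tops 130 mm high. End wall at y = -75 mm, open at y = 330 mm. Floor: gate plate for y below 75 mm, fixed sheet beyond.
- gate_edge (a point): Middle of the line across the trough floor (110 mm high) where the fixed sheet ends and the gate plate begins; the plate, 1 mm lower, fills the last 150 mm of the trough from here along -y to the end wall, and the opening under it is 92 x 150 mm. Axes as the trough's.
- gate (a joint): How far the gate plate is pulled out towards the robot, along the trough's -x axis, in m: 0 shut, stop at 0.125. A spring pulls it shut with about 4 N at 0 and 10 N at 0.1; let go, it snaps shut. Pulled out to the pointer it clears the opening and the rolls fall through.
- handle (a point): Middle of the gate's bow handle: dark steel round bar 14 mm thick, 100 mm long, along the trough's y, 170 mm above the table, a round leg at each end, 54 mm of free height under it. When shut it stands 100 mm in front of (trough's -x from) the trough's origin, 46 mm off the front wall. Moves with the gate; axes as the trough's.
- pointer_top (a point): The mark: fixed upright steel pointer, 5 mm thick (x), 12 mm wide, on a low rail 90 mm to the -y side of the handle's middle, 88 to 112 mm nearer the robot than the shut handle. Point: its centre line at 170 mm height, level with the bar (2 mm under its tip). Axes as the trough's. In line: the bar's middle and this point have the same place along the trough's x.
- tin: Fixed dark sheet-metal baking tin on the table under the gate, 125 x 175 mm and 60 mm high, walls 3 mm. Origin: centre of its underside; axes as the trough's.
- sweep_grip (a point): Wooden hand sweep standing upright on the table: a block 74 mm (own x) by 36 mm (y), 42 mm high, rubber sole, and on it a grip ridge 60 mm (x) by 22 mm (y) rising to 100 mm. About 220 g. Point: on its upright axis, 75 mm above its underside; pinch the ridge here from above across its 22 mm. With its x across the trough it fits between the walls.
- roll0_c (a point): Small hard-baked domed rusk roll, brown, 30 mm across and 22 mm high, about 16 g, lying flat side down on the trough floor before the gate (one of three alike). Point: its centre, 11 mm above its underside.
- roll1_c (a point): Small hard-baked domed rusk roll, brown, 30 mm across and 22 mm high, about 16 g, lying flat side down on the trough floor before the gate (one of three alike). Point: its centre, 11 mm above its underside.
- roll2_c (a point): Small hard-baked domed rusk roll, brown, 30 mm across and 22 mm high, about 16 g, lying flat side down on the trough floor before the gate (one of three alike). Point: its centre, 11 mm above its underside.
- mug: Bystander: white mug, 80 mm across, 85 mm high. Origin: centre of its underside.
- jar: Bystander: closed glass jar, 76 mm across, 120 mm high. Origin: centre of its underside.
- bowl: Bystander: metal bowl, 110 mm across, 50 mm high, beyond the trough. Origin: centre of its underside.

How it is judged:
On the way:
1. all three rolls lie on the gate plate while the gate is shut (y of roll0_c in the frame of trough between -0.08 and 0.078 m and x of roll0_c in the frame of trough between -0.05 and 0.05 m and height (world z) of roll0_c between 0.1 and 0.16 m and y of roll1_c in the frame of trough between -0.08 and 0.078 m and x of roll1_c in the frame of trough between -0.05 and 0.05 m and height (world z) of roll1_c between 0.1 and 0.16 m and y of roll2_c in the frame of trough between -0.08 and 0.078 m and x of roll2_c in the frame of trough between -0.05 and 0.05 m and height (world z) of roll2_c between 0.1 and 0.16 m and value of joint gate below 0.01 m), for 0.2 s.
At the end, for the whole second after the job is handed in: All three rolls lie in the tin; the gate's bar is within 8 mm of the pointer along the trough's x axis, at rest, with the fingers on it (over 3 N); the sweep stands upright (within 0.15 rad), touched neither by the robot nor touching the gate (height (world z) of each of roll0_c, roll1_c, roll2_c below 0.065 m and x of roll0_c in the frame of trough between -0.063 and 0.063 m and y of roll0_c in the frame of trough between -0.088 and 0.088 m and x of roll1_c in the frame of trough between -0.063 and 0.063 m and y of roll1_c in the frame of trough between -0.088 and 0.088 m and x of roll2_c in the frame of trough between -0.063 and 0.063 m and y of roll2_c in the frame of trough between -0.088 and 0.088 m and x of handle in the frame of pointer_top between -0.008 and 0.008 m and velocity of joint gate between -0.01 and 0.01 m/s and contact force between the fingers and gate above 3 N and angle between sweep_grip's own z axis and vertical below 0.15 rad and contact force between sweep and gate below 0.1 N and contact force between sweep and the arm below 0.1 N and contact force between sweep and the fingers below 0.1 N); the arm keeps its last pose, push and grip.
It fails at once if a bystander (mug, jar, bowl) is moved by more than 30 mm (distance of any of mug, jar, bowl from where it was at the start of the episode above 0.03 m).
It fails at once if the gripper or arm touches a roll (over 0.5 N) (contact force between any of the fingers, the arm and roll0 above 0.5 N or contact force between any of the fingers, the arm and roll1 above 0.5 N or contact force between any of the fingers, the arm and roll2 above 0.5 N).
It also fails if it takes over 58 s, if anything falls off the work surface, if the arm or the gripper's body presses on something with over 40 N, if the wrist force passes 120 N, or if a joint passes its speed limit or range.

## Robot

A 7-joint arm with a two-finger parallel gripper is mounted at the origin on the work surface. World frame = base frame: x ahead of the robot, y to its left, z up, the work surface at z = 0. Lengths are in m, angles in rad, forces in N, time in s.
With the tool pointing down it reaches from about 0.4 to 0.875 m from the base axis. Payload 19.3 kg.
Tool frame: the origin (TCP) lies between the finger pads; the fingertips stand 19 mm ahead of it and the grasp point (between the pads) is the TCP (robot.tip_extent is the distance from the TCP to the fingertips, in m); z points along the fingers, y is the line along which they close (so a half turn about z gives the same grasp; the last joint's range is limited). The gripper opens to 85 mm and grips with 20 to 120 N. Pads are 22 mm wide; open, the fingers measure 114 mm over their backs; the gripper's body (76 mm by 85 mm) begins 54 mm behind the grasp point. The pads swing forward as they close: fully open they stand 13 mm farther back than shut.
Start: joints at [1.267, 0.521, -0.036, 1.599, 0.021, 1.021, -0.113], TCP at [0.145, -0.608, 0.223] pointing down, gripper open.
Joint ranges: [-2.91, 2.91], [-0.3, 2.13], [-1.5, 1.42], [0.17, 2.43], [-1.26, 4.41], [0.16, 1.93], [-2.52, 2.52]. Speed limits (rad/s): [1.89, 1.89, 2.39, 2.39, 3.01, 3.01, 3.01].

## Interface

Orientations are given as a unit quaternion [w, x, y, z].
In Python, from bench import robot gives the robot as it stands. The module is installed in compiled form; this text tells all that it offers.
- The arm moves only by the shell command python3 -m inch 'ROWS'. ROWS is JSON, a list of rows, each a list of 7 numbers: the shift along the tool's x, y, z scaled (see below), then the turn, a rotation vector about the tool's x, y, z scaled (see below), then the opening, from -1 (shut) to 1 (fully open). In form: [[dx, dy, dz, ax, ay, az, fingers], ...]. A call has 1 to 8 rows; each row shifts and turns the commanded pose from where the row before left it, along the tool's axes as they then stand; what a row does not reach is not made up. The controller multiplies each number of a shift by 0.2 m and each number of a turn by 360 degrees. A row lasts 1/8 s, in which the tool goes at most 62.5 mm and 10.7 degrees, less where a joint would pass 70% of its speed; a pose out of reach is approached as far as the arm can. A call with a number of a shift or a turn outside -1 to 1 is refused whole. A call with a gripper value outside its range is refused whole. The fingers move at their own pace and stop on an object; the grip force is fixed at half the most. Time passes only in rows, so rows that do not move let the fingers close. It gives the time, the measured TCP pose, the force, the opening and the grip force at its end, in the units of the state.
- robot.sense(): the state, without advancing time (a new reading comes with each control period).
- robot.camera(name): name is "side" or "top" or "wrist"; returns a dict with "color" (480x640x3 uint8, red, green, blue), "fov_y" (degrees; the focal length in pixels is half the picture's height over the tangent of half this angle, whatever the lens; pixels are square), "cx", "cy" (the principal point, pixels), "rvec" (rotation vector, rad) and "tvec" (3), from world to camera coordinates, as OpenCV has them. Camera axes: x right, y down, z forward; pixel columns grow to the right and rows downward; lengths in m; the calibration is good to about 2 mm. A picture is of the moment at which its call begins. There is no depth.
- robot.hand_in(): hands the job in; it is judged then, once.
The state is a dict: "time": time; "joint_positions": joint angles; "joint_vel": joint speeds; "joint_efforts": joint torques, N m; "position": TCP position; "ee_rot": TCP orientation; "ft_force": force on the tool from outside, world axes, zero at the start; "ft_torque": the same for the moment, N m; "gripper_width": finger opening in m; "grip_force": force on a finger pad.
Only numpy, scipy, OpenCV 4.12 (cv2) and the standard library are available. Lean on these libraries where they do the work, as an engineer would, in place of code of your own. Each camera call takes 0.05 s, during which the arm holds its last target. There are 200 camera calls.

## Working session

There is one attempt and no reset: what is moved stays moved. The work goes in short steps, Python scripts to look and compute and a shell command to move; the robot and the scene stay as the last step left them, time stands still between calls to the robot, and variables do not carry over. Pictures are saved under pics/ and viewed, at most 10 in all, crops included, and the job is handed in when it is done.

```bash
mkdir -p pics
cat > h.py <<'E'
import numpy as np, cv2
from scipy.spatial.transform import Rotation as R
from bench import robot
def cam(n,save=None):
    c=robot.camera(n)
    c['R']=cv2.Rodrigues(np.array(c['rvec'],float))[0]; c['t']=np.array(c['tvec'],float).ravel()
    c['f']=240/np.tan(np.radians(c['fov_y'])/2)
    if save: cv2.imwrite('pics/'+save,c['color'][:,:,::-1])
    return c
def ray(c,u,v):
    d=c['R'].T@np.array([(u-c['cx'])/c['f'],(v-c['cy'])/c['f'],1]); return -c['R'].T@c['t'],d/np.linalg.norm(d)
def onz(c,u,v,z):
    o,d=ray(c,u,v); return o+d*(z-o[2])/d[2]
def tri(c1,p1,c2,p2):
    o1,d1=ray(c1,*p1);o2,d2=ray(c2,*p2)
    s=np.linalg.lstsq(np.c_[d1,-d2],o2-o1,rcond=None)[0]
    a,b=o1+s[0]*d1,o2+s[1]*d2
    return (a+b)/2,np.linalg.norm(a-b)
def proj(c,P):
    q=c['R']@np.array(P)+c['t']; return q[:2]/q[2]*c['f']+[c['cx'],c['cy']]
E
python3 - <<'E'
from h import *
np.set_printoptions(precision=4,suppress=True)
for n in('top','side'):
    c=cam(n,n+'0.png'); print(n,c['fov_y'],c['cx'],c['cy'],-c['R'].T@c['t'],c['R'].round(3).tolist())
s=robot.sense();print(s['time'],s['position'],s['ee_rot'],s['gripper_width'])
print(R.from_quat(np.roll(s['ee_rot'],-1)).as_matrix())
E
```

```text
top 42.26303716484445 323.28686917276207 242.25473045233994 [ 0.2568 -0.0251  1.8194] [[-0.005, -1.0, -0.016], [-0.981, 0.008, -0.195], [0.195, 0.015, -0.981]]
side 56.74268250990902 313.1722782454165 236.87863583645628 [ 0.1941 -0.6001  0.9572] [[0.798, -0.602, -0.004], [-0.46, -0.605, -0.651], [0.389, 0.521, -0.759]]
0.1 [ 0.1447 -0.6077  0.2228] [-0.0005  0.9932  0.1166 -0.0001] 0.08566159717299529
[[ 0.9728  0.2316 -0.0003]
 [ 0.2316 -0.9728  0.0009]
 [-0.0001 -0.001  -1.    ]]
```

View pics/top0.png

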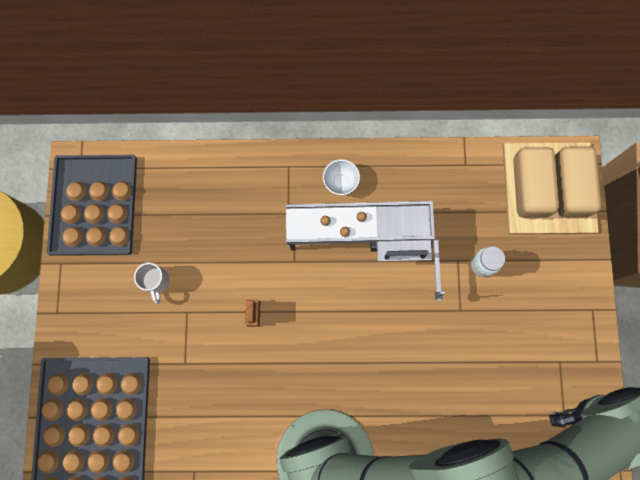

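View pics/side0.png

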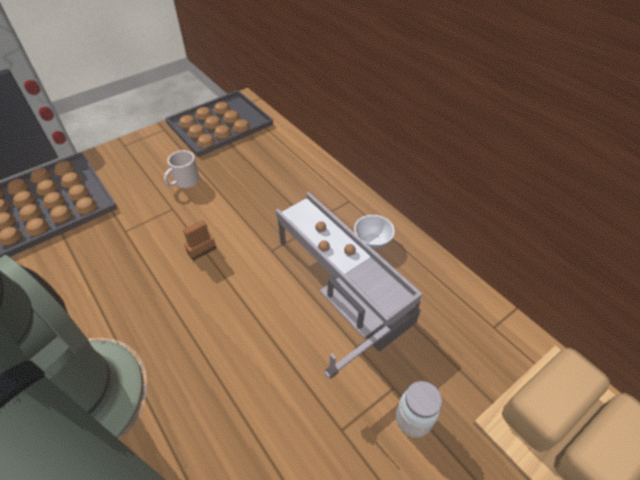

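Top view: trough spans (287–433, 203–243), rolls at (325,220), (362,216) and (345,231). The handle is near (408,254), the pointer near (439,296), and the sweep near (253,312). In the side view the sweep is near (200,240), the pointer near (332,365), and the handle near (345,300). I'll enlarge both for exact pixels.

Run:
```python
import cv2,numpy as np
t=cv2.imread('pics/top0.png');s=cv2.imread('pics/side0.png')
z=lambda i,x,y,w,h,k:cv2.resize(i[y:y+h,x:x+w],None,fx=k,fy=k,interpolation=cv2.INTER_CUBIC)
M=np.zeros((600,800,3),np.uint8)
a=z(t,280,196,170,110,4);M[:440,:680]=a
b=z(t,235,290,36,40,4);M[440:600,0:144]=b
b=z(s,175,210,50,40,4);M[440:600,200:400]=b
cv2.imwrite('pics/m1.png',M)
cv2.imwrite('pics/m2.png',z(s,270,185,160,200,3))
```

```text
(no output)
```

View pics/m1.png

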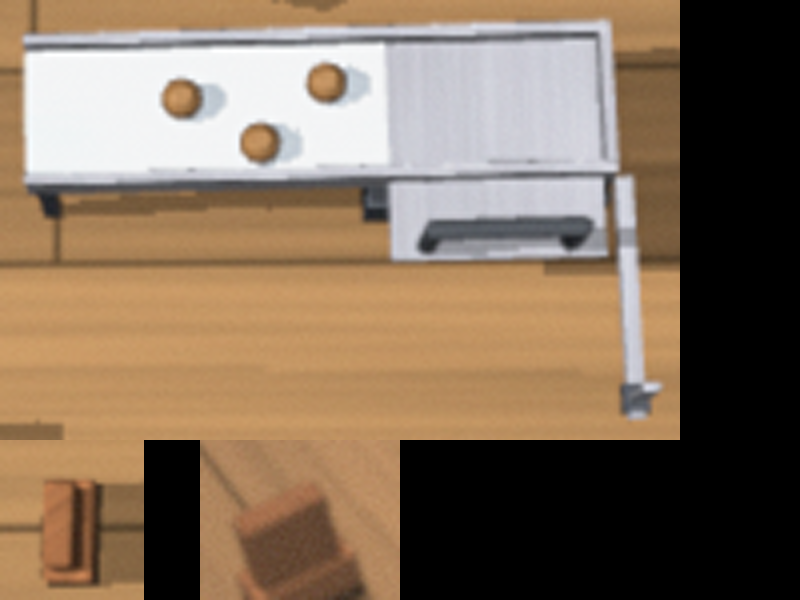

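View pics/m2.png

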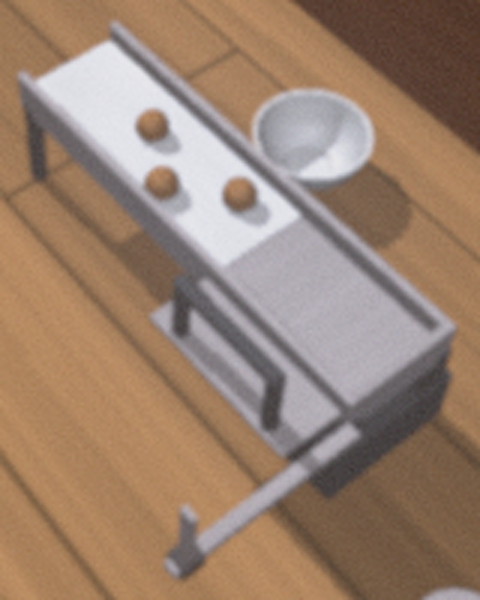

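Crops show the edge of the fixed sheet clearly in both views. The bar ends are at m2 (183,285) and (277,378), the pointer tip at m2 (187,508) and m1 (660,385), and the sweep's ridge long axis lies along world x. Next I'll triangulate these.

```bash
cat >> h.py <<'E'
np.set_printoptions(precision=4,suppress=True)
E
python3 - <<'E'
from h import *
t=cam('top');s=cam('side')
T=lambda X,Y:(280+X/4-.4,196+Y/4-.4); S=lambda X,Y:(270+X/3-.3,185+Y/3-.3)
T2=lambda X,Y:(235+X/4-.4,290+(Y-440)/4-.4); S2=lambda X,Y:(175+(X-200)/4-.4,210+(Y-440)/4-.4)
for n,a,b in [('edge_back',T(387,42),S(300,215)),('bar+y',T(432,226),S(183,285)),('bar-y',T(588,224),S(277,378)),
 ('ptr tip',T(656,386),S(187,508)),('ridge',T2(58,525),S2(281,508)),
 ('wall back open',T(25,40),S(114,26)),('wallback end',T(608,22),S(452,330)),('wallfront end outer',T(616,170),S(347,410)),
 ('r0',T(182,99),S(152,126)),('r1',T(327,83),S(240,194)),('r2',T(261,142),S(162,183))]:
    p,e=tri(t,a,s,b);print(n,p,'gap',round(e,4))
for n,p,z in [('edge back',(387,42),.11),('back inner top open',(25,46),.13),('back inner top end',(600,36),.13),('front inner top open',(25,172),.13),('front inner top end',(600,163),.13)]:
    print(n,onz(t,*T(*p),z))
hsv=cv2.cvtColor(t['color'],cv2.COLOR_RGB2HSV)
# ridge corners
for p in[(44,480),(72,480),(75,570),(46,570)]: print('ridge c',onz(t,*T2(*p),.1))
for p in[(387,42),(300,215)]:pass
for p in[(300,215),(228,266)]: print('edge side',onz(s,*S(*p),.11))
E
```

```text
edge_back [ 0.7001 -0.1505  0.1094] gap 0.0001
bar+y [ 0.5583 -0.1746  0.1609] gap 0.0007
bar-y [ 0.557  -0.2786  0.1705] gap 0.0005
ptr tip [ 0.4466 -0.3183  0.1775] gap 0.0007
ridge [0.4093 0.2072 0.0949] gap 0.0043
wall back open [0.7015 0.1049 0.1233] gap 0.0026
wallback end [ 0.7105 -0.3057  0.1207] gap 0.0004
wallfront end outer [ 0.6041 -0.3073  0.118 ] gap 0.0006
r0 [ 0.6597 -0.0055  0.1149] gap 0.0024
r1 [ 0.6704 -0.1079  0.1159] gap 0.003
r2 [ 0.6278 -0.0606  0.1158] gap 0.0018
edge back [ 0.7    -0.1505  0.11  ]
back inner top open [0.6942 0.1048 0.13  ]
back inner top end [ 0.6978 -0.2981  0.13  ]
front inner top open [0.6039 0.1042 0.13  ]
front inner top end [ 0.607  -0.2946  0.13  ]
ridge c [0.438  0.2173 0.1   ]
ridge c [0.4379 0.1978 0.1   ]
ridge c [0.3757 0.1946 0.1   ]
ridge c [0.3758 0.2147 0.1   ]
edge side [ 0.6997 -0.1508  0.11  ]
edge side [ 0.6212 -0.1547  0.11  ]
```

```bash
python3 -m inch '[[0,0,-0.3,0,0,0.029,1],[0.16,-0.25,-0.05,0,0,0,1],[0.16,-0.25,0,0,0,0,1],[0.16,-0.25,0,0,0,0,1],[0.16,-0.25,0,0,0,0,1],[0.16,-0.25,0,0,0,0,1],[0.16,-0.25,0,0,0,0,1],[0.16,-0.25,0,0,0,0,1]]'
python3 - <<'E'
from h import *
print(R.from_quat(np.roll(robot.sense()['ee_rot'],-1)).as_matrix())
E
```

```text
time: 1.2
position: [0.351, -0.2451, 0.2935]
ee_rot: [0.0, 1.0, 0.026, 0.0]
ft_force: [0.9, 0.2, 0.3]
gripper_width: 0.0855
grip_force: 0.0
[[ 0.9987  0.0514  0.0003]
 [ 0.0514 -0.9987 -0.0004]
 [ 0.0003  0.0004 -1.    ]]
```

```bash
python3 -m inch '[[0.05,-0.28,0,0,0,0,1],[0.05,-0.28,0,0,0,0,1],[0.05,-0.28,0,0,0,0,1],[0.05,-0.28,0,0,0,0,1],[0.05,-0.28,0,0,0,0,1],[0.05,-0.28,0,0,0,0,1],[0.05,-0.28,0,0,0,0,1],[0.05,-0.28,0,0,0,0,1]]'
python3 - <<'E'
from h import *
c=cam('wrist','w1.png');print(robot.sense()['position'],-c['R'].T@c['t'],proj(c,[.407,.206,.1]))
E
```

```text
time: 2.2
position: [0.4073, 0.2063, 0.2934]
ee_rot: [0.0, 1.0, 0.025, 0.0]
ft_force: [0.5, -0.4, 0.3]
gripper_width: 0.0852
grip_force: 0.0
[0.4069 0.2133 0.2936] [0.488  0.2121 0.444 ] [322.6243 204.2233]
```

View pics/w1.png

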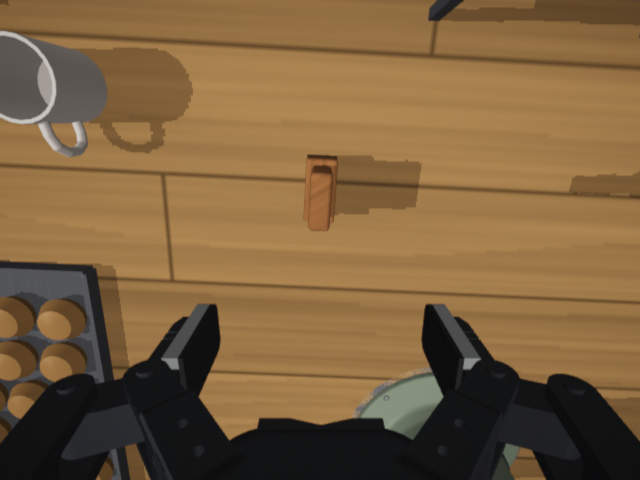

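The wrist view shows the ridge top from (321,168) to (318,230), about 22 px wide. That is close to the predicted (323,204).

Run:
```python
from h import *
c=cam('wrist');s=robot.sense();print(s['position'],R.from_quat(np.roll(s['ee_rot'],-1)).as_matrix()[:,0])
hsv=cv2.cvtColor(c['color'],cv2.COLOR_RGB2HSV)[140:245,295:345]
m=(((hsv[...,0]<12))&(hsv[...,1]>120)).astype(np.uint8)
m=cv2.morphologyEx(m,cv2.MORPH_OPEN,np.ones((3,3)))
k=max(cv2.findContours(m,0,2)[0],key=cv2.contourArea)
r=cv2.minAreaRect(k);print(r,cv2.boundingRect(k))
for p in[(321,168),(318.5,230),(320,199)]:print(onz(c,*p,.1))
```

```text
[0.4067 0.21   0.2933] [ 0.9983  0.0576 -0.0003]Traceback (most recent call last):
  File "<stdin>", line 6, in <module>
ValueError: max() iterable argument is empty
```

Run:
```python
from h import *
c=cam('wrist','w2.png');s=robot.sense();print(s['position'],R.from_quat(np.roll(s['ee_rot'],-1)).as_matrix()[:,0],-c['R'].T@c['t'])
a=c['color'][140:245,295:345].astype(int)
w=c['color'][230:260,200:290].reshape(-1,3).mean(0);print(w,c['color'][200,320])
m=((a[...,0]/(a[...,1]+1)>1.65)).astype(np.uint8);m=cv2.morphologyEx(m,cv2.MORPH_OPEN,np.ones((3,3)))
for r in (170,180,190,200,210,220,228):
    x=np.where(m[r-140])[0]+295; print(r,x.min() if len(x) else 0,x.max() if len(x) else 0, [int(v) for v in c['color'][r,302:342:2,0]])
for p in[(321,168),(318.5,230),(320,199)]:print(onz(c,*p,.1))
```

```text
[0.4068 0.2071 0.293 ] [ 0.9984  0.0557 -0.0009] [0.4876 0.2159 0.4438]
[167.3344 128.3178  78.4441] [160 106  61]
170 0 0 [171, 171, 172, 170, 164, 170, 155, 110, 85, 74, 74, 73, 72, 71, 71, 71, 69, 128, 119, 113]
180 0 0 [114, 112, 112, 114, 163, 165, 150, 161, 162, 158, 158, 160, 159, 159, 160, 163, 146, 105, 115, 92]
190 0 0 [164, 164, 163, 148, 162, 157, 139, 165, 169, 165, 159, 151, 147, 147, 148, 151, 124, 98, 115, 121]
200 0 0 [166, 166, 166, 147, 157, 156, 142, 156, 160, 160, 158, 157, 158, 160, 162, 149, 113, 118, 112, 125]
210 0 0 [164, 165, 162, 158, 159, 156, 160, 163, 162, 158, 154, 156, 157, 157, 157, 134, 97, 119, 112, 125]
220 0 0 [162, 162, 161, 160, 144, 130, 159, 162, 160, 157, 158, 157, 155, 154, 150, 118, 153, 131, 164, 165]
228 0 0 [169, 169, 169, 169, 168, 155, 147, 149, 150, 149, 147, 146, 148, 150, 139, 121, 165, 166, 166, 166]
[0.4417 0.2139 0.1   ]
[0.3793 0.2128 0.1   ]
[0.4114 0.2131 0.1   ]
```

Run:
```python
from h import *
c=cam('wrist');s=robot.sense();print(s['position'],R.from_quat(np.roll(s['ee_rot'],-1)).as_matrix()[:,0],-c['R'].T@c['t'])
for p in[(325,174),(320.7,230),(323,202)]:print(onz(c,*p,.1))
```

```text
[0.4069 0.2052 0.293 ] [ 0.9986  0.0536 -0.0009] [0.4877 0.2131 0.4434]
[0.4362 0.2064 0.1   ]
[0.3794 0.2074 0.1   ]
[0.4086 0.2067 0.1   ]
```

```bash
python3 -m inch '[[0.005,-0.005,0.25,0,0,0.007,1],[0,0,0.27,0,0,0,1],[0,0,0.27,0,0,0,1],[0,0,0.2,0,0,0,1],[0,0,0.085,0,0,0,1],[0,0,0,0,0,0,1],[0,0,0,0,0,0,-1],[0,0,0,0,0,0,-1]]'; python3 -m inch '[[0,0,0,0,0,0,-1],[0,0,0,0,0,0,-1],[0,0,0,0,0,0,-1]]'
```

```text
time: 3.4
position: [0.4088, 0.2055, 0.0792]
ee_rot: [-0.0, 1.0, 0.003, 0.001]
ft_force: [1.0, -0.3, -0.4]
gripper_width: 0.0517
grip_force: 0.0
time: 3.78
position: [0.4086, 0.206, 0.0789]
ee_rot: [-0.0, 1.0, 0.004, 0.0]
ft_force: [-2.0, 1.2, 10.8]
gripper_width: 0.0202
grip_force: 59.0
```

```bash
python3 -m inch '[[0,0,-0.2,0,0,0,-1],[0,0,-0.3,0,0,0,-1],[0,0,-0.3,0,0,0,-1],[0.24,0.14,-0.2,0,0,0,-1],[0.24,0.14,0,0,0,0,-1],[0.24,0.14,0,0,0,0,-1],[0.24,0.14,0,0,0,0,-1],[0.22,0.14,0,0,0,0,-1]]'; python3 -m inch '[[0,0,0,0,0,0,-1],[0,0,0,0,0,0,-1],[0,0,0,0,0,0,-1]]';python3 - <<'E'
from h import *
c=cam('wrist','w3.png');s=robot.sense();print(s['position'],R.from_quat(np.roll(s['ee_rot'],-1)).as_matrix()[:,0],-c['R'].T@c['t'],c['f'])
np.savez('w3.npz',**{k:c[k] for k in('R','t','f','cx','cy')})
c=cam('top','top3.png')
E
```

```text
time: 4.78
position: [0.6423, 0.0685, 0.2746]
ee_rot: [0.0, 1.0, 0.004, -0.0]
ft_force: [-0.7, -0.3, -1.9]
gripper_width: 0.0209
grip_force: 60.3
time: 5.15
position: [0.6404, 0.0707, 0.2751]
ee_rot: [-0.0, 1.0, 0.004, 0.0]
ft_force: [-0.9, -0.8, -2.2]
gripper_width: 0.0204
grip_force: 60.3
[0.6405 0.0706 0.2752] [1.     0.0087 0.0002] [0.7213 0.073  0.4256] 354.6954550719549
```

View pics/w3.png

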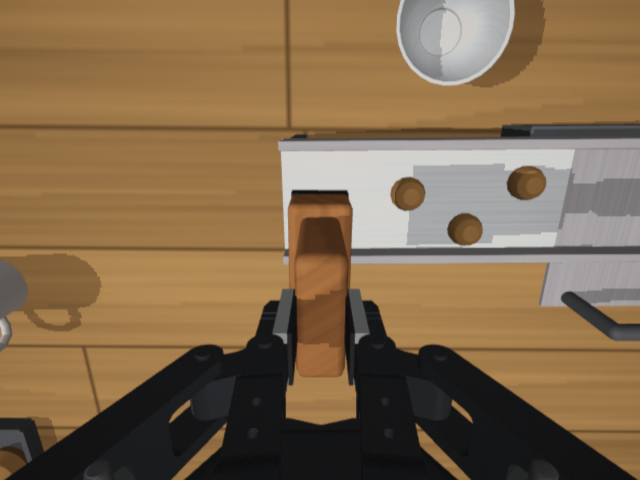

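The wrist view shows the sweep held and aligned. The back wall's top strip is at rows 140–150 and the front wall's inner top edge is near row 255. The rolls are at (408,193), (527,183) and (465,229).

Run:
```python
from h import *
z=np.load('w3.npz');c={k:z[k] for k in z}
im=cv2.cvtColor(cv2.imread('pics/w3.png'),cv2.COLOR_BGR2GRAY)
for x in(375,430,490,540): print(x,[int(v) for v in im[134:156,x]],[int(v) for v in im[240:268,x]])
for p in[(300,150),(560,148)]:print('bi',onz(c,*p,.13))
for p in[(300,255),(560,251)]:print('fi',onz(c,*p,.13))
for p in[(575,150),(558,246)]:print('edge',onz(c,*p,.11))
for p in[(408,193),(527,183),(465,229)]:print('roll',onz(c,*p,.13))
print('sole front end',onz(c,321,192,.196))
```

```text
375 [82, 83, 83, 81, 75, 81, 125, 159, 170, 171, 171, 170, 169, 168, 167, 166, 192, 209, 210, 210, 210, 210] [210, 210, 210, 211, 211, 211, 208, 183, 126, 80, 73, 72, 73, 75, 79, 110, 150, 167, 169, 170, 169, 168, 168, 157, 144, 144, 144, 144]
430 [83, 86, 86, 80, 75, 84, 134, 163, 169, 171, 171, 171, 171, 171, 169, 164, 190, 208, 209, 208, 209, 208] [167, 165, 165, 170, 195, 206, 188, 143, 94, 77, 76, 76, 75, 75, 82, 127, 161, 170, 169, 170, 170, 171, 168, 156, 143, 142, 143, 143]
490 [80, 86, 82, 76, 79, 117, 154, 165, 166, 167, 167, 168, 169, 168, 162, 170, 195, 207, 208, 208, 206, 206] [168, 166, 169, 193, 208, 210, 205, 167, 92, 74, 75, 73, 74, 75, 90, 137, 162, 167, 167, 167, 169, 168, 155, 141, 138, 139, 140, 142]
540 [63, 63, 66, 69, 80, 131, 161, 167, 167, 167, 167, 169, 169, 168, 168, 189, 204, 206, 206, 205, 204, 204] [207, 206, 205, 205, 205, 203, 178, 121, 78, 72, 73, 72, 74, 81, 116, 154, 168, 168, 167, 168, 169, 167, 152, 137, 136, 137, 138, 138]
bi [0.6963 0.0897 0.13  ]
bi [ 0.6998 -0.1213  0.13  ]
fi [0.6047 0.0905 0.13  ]
fi [ 0.6106 -0.1411  0.13  ]
edge [ 0.6967 -0.1478  0.11  ]
edge [ 0.6081 -0.1526  0.11  ]
roll [ 0.6617 -0.0012  0.13  ]
roll [ 0.6711 -0.1     0.13  ]
roll [ 0.6303 -0.0537  0.13  ]
sole front end [0.6752 0.0724 0.196 ]
```

```bash
python3 -m inch '[[0.0575,0,0,0,0,-0.0013,-1],[0,0,0,0,0,0,-1],[0,0,0.2,0,0,0,-1],[0,0,0.15,0,0,0,-1],[0,0,0.05,0,0,0,-1],[0,0,0.015,0,0,0,-1],[0,0,0,0,0,0,-1],[0,0,0,0,0,0,-1]]'
python3 - <<'E'
from h import *
s=robot.sense();print(s['position'],R.from_quat(np.roll(s['ee_rot'],-1)).as_matrix()[:,0],s['ft_force'])
E
```

```text
time: 6.25
position: [0.653, 0.0701, 0.1929]
ee_rot: [-0.0, 1.0, 0.008, 0.001]
ft_force: [-0.5, 0.4, -2.3]
gripper_width: 0.0205
grip_force: 60.2
[0.653  0.0701 0.1929] [0.9999 0.0157 0.0014] [-0.4889  0.4102 -2.2889]
```

Nothing touched and clearance is about 4 mm. I'll push now.

```bash
python3 -m inch '[[0,0.05,0,0,0,0,-1],[0,0.08,0,0,0,0,-1],[0,0.08,0,0,0,0,-1],[0,0.08,0,0,0,0,-1],[0,0.08,0,0,0,0,-1],[0,0.08,0,0,0,0,-1],[0,0.08,0,0,0,0,-1],[0,0.08,0,0,0,0,-1]]'; python3 -m inch '[[0,0.08,0,0,0,0,-1],[0,0.08,0,0,0,0,-1],[0,0.08,0,0,0,0,-1],[0,0.08,0,0,0,0,-1],[0,0.08,0,0,0,0,-1],[0,0.07,0,0,0,0,-1],[0,0.06,0,0,0,0,-1],[0,0,0,0,0,0,-1]]'
python3 - <<'E'
from h import *
c=cam('top','top4.png');c2=cam('wrist','w4.png')
a=cv2.resize(c['color'][190:270,280:450],None,fx=4,fy=4,interpolation=2)[:320,:640]
cv2.imwrite('pics/m4.png',np.vstack([a,c2['color'][0:280]])[:,:,::-1]);print(robot.sense()['position'])
E
```

```text
time: 7.25
position: [0.6545, -0.0531, 0.1918]
ee_rot: [-0.0, 1.0, 0.008, -0.0]
ft_force: [-0.0, 1.7, -3.0]
gripper_width: 0.0201
grip_force: 60.3
time: 8.25
position: [0.656, -0.1592, 0.1917]
ee_rot: [0.0, 1.0, 0.007, -0.0]
ft_force: [0.1, 0.7, -2.2]
gripper_width: 0.0205
grip_force: 60.3
[ 0.6562 -0.1575  0.1918]
```

View pics/m4.png

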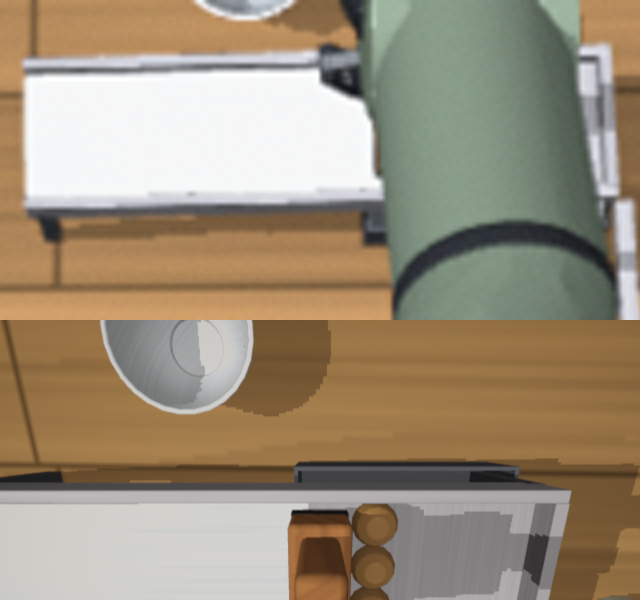

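Picture shows the three rolls in a row on the gate plate in front of the sweep, at wrist view (375,204), (373,247) and (370,275+). Now I'll pull the sweep back and stand it down.

```bash
python3 -m inch '[[0,-0.1,0,0,0,0,-1],[0,-0.2,0,0,0,0,-1],[0,-0.2,0,0,0,0,-1],[0,-0.2,0,0,0,0,-1],[0,-0.15,0,0,0,0,-1],[0,-0.05,0,0,0,0,-1],[0,0,0,0,0,0,-1],[0,0,0.008,0,0,0,-1]]'; python3 -m inch '[[0,0,0.007,0,0,0,-1],[0,0,0,0,0,0,-1],[0,0,0,0,0,0,-1]]'
```

```text
time: 9.35
position: [0.6534, 0.0208, 0.1902]
ee_rot: [0.0, 1.0, 0.007, 0.0]
ft_force: [-0.2, -0.6, -1.7]
gripper_width: 0.0207
grip_force: 60.3
time: 9.72
position: [0.6534, 0.0212, 0.189]
ee_rot: [0.0, 1.0, 0.007, 0.0]
ft_force: [-1.9, -2.3, 2.5]
gripper_width: 0.0202
grip_force: 61.0
```

```bash
python3 -m inch '[[0,0,0,0,0,0,1],[0,0,0,0,0,0,1],[0,0,0,0,0,0,1],[0,0,0,0,0,0,1],[0,0,-0.1,0,0,0,1],[0,0,-0.25,0,0,0,1],[0,0,-0.25,0,0,0,1],[0,0,0,0,0,0,1]]'
python3 - <<'E'
from h import *
s=robot.sense();print(s['joint_positions'])
E
```

```text
time: 10.72
position: [0.6546, 0.0223, 0.3129]
ee_rot: [-0.0, 1.0, 0.008, 0.003]
ft_force: [-0.4, 0.3, -0.9]
gripper_width: 0.085
grip_force: 0.0
[ 0.113   0.5175 -0.3761  1.3911  0.1926  1.2629 -1.8308]
```

```bash
python3 -m inch '[[0,0,0,0,0,0.029,1],[0,0,0,0,0,0.029,1],[0,0,0,0,0,0.029,1],[0,0,0,0,0,0.029,1],[0,0,0,0,0,0.029,1],[0,0,0,0,0,0.029,1],[0,0,0,0,0,0.029,1],[0,0,0,0,0,0.029,1]]'; python3 -m inch '[[0,0,0,0,0,0.018,1],[0,0,0,0,0,0,1]]'
python3 - <<'E'
from h import *
s=robot.sense();print(s['joint_positions'],R.from_quat(np.roll(s['ee_rot'],-1)).as_matrix())
E
```

```text
time: 11.72
position: [0.6468, 0.0183, 0.2915]
ee_rot: [0.011, 0.849, -0.528, -0.02]
ft_force: [0.5, 0.8, -2.2]
gripper_width: 0.0853
grip_force: 0.0
time: 11.98
position: [0.6469, 0.0186, 0.2909]
ee_rot: [0.014, 0.819, -0.573, -0.018]
ft_force: [0.4, 1.0, -0.6]
gripper_width: 0.0854
grip_force: 0.0
[-0.5945  0.6626  0.8326  1.4376 -0.4837  1.3039 -2.5113] [[ 0.3427 -0.9383 -0.0458]
 [-0.9393 -0.343  -0.0012]
 [-0.0146  0.0435 -0.9989]]
```

Joint 7 hit its limit in that direction, so I'll turn the other way.

```bash
python3 -m inch '[[0,0,-0.15,0,0,-0.028,1],[0,0,0,0,0,-0.028,1],[0,0,0,0,0,-0.028,1],[0,0,0,0,0,-0.028,1],[0,0,0,0,0,-0.028,1],[0,0,0,0,0,-0.028,1],[0,0,0,0,0,-0.028,1],[0,0,0,0,0,-0.028,1]]'
python3 - <<'E'
from h import *
s=robot.sense();print(s['joint_positions'],R.from_quat(np.roll(s['ee_rot'],-1)).as_matrix())
E
```

```text
time: 12.98
position: [0.6484, 0.0186, 0.322]
ee_rot: [-0.003, 0.995, 0.098, -0.022]
ft_force: [1.1, 0.1, -0.3]
gripper_width: 0.0858
grip_force: 0.0
[-0.4031  0.5495  0.475   1.3791 -0.2512  1.3168 -1.2898] [[ 0.98    0.1942 -0.0437]
 [ 0.1944 -0.9809  0.0025]
 [-0.0424 -0.011  -0.999 ]]
```

```bash
python3 -m inch '[[0,0,0,0,0,-0.028,1],[0,0,0,0,0,-0.028,1],[0,0,0,0,0,-0.028,1],[0,0,0,0,0,-0.028,1],[0,0,0,0,0,-0.028,1],[0,0,0,0,0,-0.028,1],[0,0,0,0,0,-0.028,1],[0,0,0,0,0,-0.02,1]]'
python3 - <<'E'
from h import *
s=robot.sense();Rm=R.from_quat(np.roll(s['ee_rot'],-1));print(s['joint_positions'],Rm.as_matrix())
y=.016;X=np.array([-np.sin(y),np.cos(y),0]);Y=np.array([np.cos(y),np.sin(y),0])
D=R.from_matrix(np.c_[X,Y,np.cross(X,Y)])
print('turn units',(Rm.inv()*D).as_rotvec()/(2*np.pi))
print('shift',Rm.inv().apply(np.array([.51,-.20,.32])-s['position'])/.2)
E
```

```text
time: 13.98
position: [0.6486, 0.0186, 0.3226]
ee_rot: [-0.016, 0.714, 0.7, -0.014]
ft_force: [-0.8, -0.3, -0.2]
gripper_width: 0.0853
grip_force: 0.0
[-0.2123  0.5142  0.1547  1.3674 -0.0843  1.3082 -0.0708] [[ 0.0188  0.9989 -0.0424]
 [ 0.9998 -0.0187  0.0023]
 [ 0.0015 -0.0424 -0.9991]]
turn units [-0.0067 -0.0004 -0.0055]
shift [-1.1061 -0.6713  0.0396]
```

```bash
python3 -m inch '[[0,0,0,-0.0067,0,-0.0055,1],[-0.23,-0.105,0,0,0,0,1],[-0.23,-0.105,0,0,0,0,1],[-0.23,-0.105,0,0,0,0,1],[-0.23,-0.105,0,0,0,0,1],[-0.23,-0.105,0,0,0,0,1],[-0.23,-0.105,0,0,0,0,1],[-0.23,-0.105,0,0,0,0,1]]'; python3 -m inch '[[0,0,0,0,0,0,1],[0,0,0,0,0,0,1],[0,0,0,0,0,0,1]]'
python3 - <<'E'
from h import *
s=robot.sense();Rm=R.from_quat(np.roll(s['ee_rot'],-1));print(s['joint_positions'],Rm.as_matrix(),s['position'])
c=cam('wrist','w5.png');np.savez('w5.npz',**{k:c[k] for k in('R','t','f','cx','cy')})
for p in ([.556,-.227,.17],[.447,-.318,.17]): print(proj(c,p))
cam('top','top5.png')
E
```

```text
time: 14.98
position: [0.5033, -0.3058, 0.3224]
ee_rot: [-0.0, 0.703, 0.711, -0.0]
ft_force: [1.2, -0.6, 0.9]
gripper_width: 0.0855
grip_force: 0.0
time: 15.35
position: [0.5045, -0.3035, 0.3218]
ee_rot: [-0.001, 0.704, 0.711, -0.0]
ft_force: [0.2, -0.7, 0.5]
gripper_width: 0.0851
grip_force: 0.0
[ 0.2656  0.3855  0.247   1.5798 -0.0998  1.191   0.5425] [[-0.01    0.9999 -0.0018]
 [ 0.9999  0.01    0.0017]
 [ 0.0017 -0.0018 -1.    ]] [ 0.5045 -0.3035  0.3218]
[385.4253 127.163 ]
[256.879  232.1537]
```

View pics/w5.png

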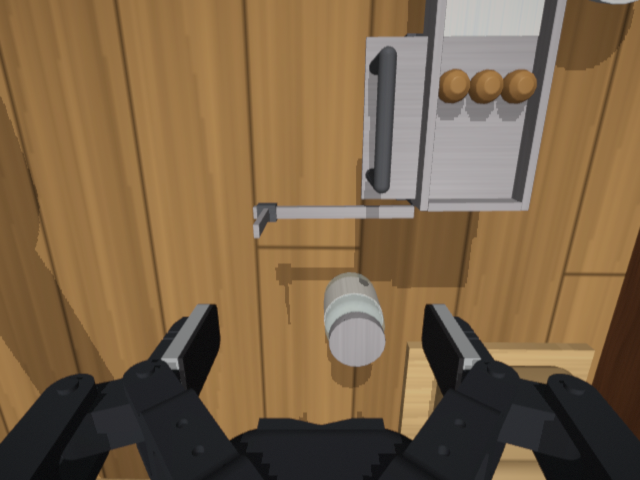

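The wrist view shows all three rolls lying on the shut gate plate. The bar runs from (389,52) to (381,187) and the pointer tip is at (257,235).

Run:
```python
from h import *
z=np.load('w5.npz');c={k:z[k] for k in z};t=cam('top');s=cam('side')
im=cv2.cvtColor(cv2.imread('pics/w5.png'),cv2.COLOR_BGR2GRAY)
for r in(80,120,160):
    x=np.where(im[r,370:405]<85)[0]+370;print(r,x.min(),x.max(),onz(c,(x.min()+x.max())/2,r,.17))
for p in[(389,50),(381,190)]:print('end',onz(c,*p,.17))
T=lambda X,Y:(280+X/4-.4,196+Y/4-.4); S=lambda X,Y:(270+X/3-.3,185+Y/3-.3)
print(tri(c,(389,50),s,S(183,285)),tri(c,(381,190),s,S(277,378)),tri(c,(257,236),s,S(187,508)))
print('ptr',onz(c,257,236,.172))
for r in range(226,242,2): print(r,[int(v) for v in im[r,250:268]])
```

```text
80 378 394 [ 0.5541 -0.1917  0.17  ]
120 376 392 [ 0.5545 -0.2215  0.17  ]
160 375 390 [ 0.5553 -0.2533  0.17  ]
end [ 0.5549 -0.1705  0.17  ]
end [ 0.5557 -0.2787  0.17  ]
(array([ 0.5597, -0.1695,  0.154 ]), np.float64(0.005189433939786892)) (array([ 0.5561, -0.2788,  0.1714]), np.float64(0.0014203892637408397)) (array([ 0.4477, -0.3188,  0.1772]), np.float64(0.0015565654707945273))
ptr [ 0.4473 -0.321   0.172 ]
226 [125, 123, 126, 156, 165, 165, 165, 163, 142, 79, 59, 59, 58, 57, 64, 101, 126, 128]
228 [124, 124, 125, 151, 165, 167, 166, 166, 160, 89, 59, 58, 58, 66, 102, 128, 130, 129]
230 [126, 124, 125, 142, 163, 166, 166, 166, 161, 89, 59, 57, 64, 101, 128, 131, 130, 129]
232 [124, 124, 125, 141, 162, 165, 166, 165, 161, 103, 63, 67, 101, 127, 131, 131, 131, 128]
234 [125, 125, 125, 132, 162, 165, 165, 165, 160, 105, 74, 112, 127, 130, 131, 131, 130, 129]
236 [123, 125, 125, 126, 157, 160, 160, 161, 157, 123, 117, 126, 130, 131, 131, 131, 131, 129]
238 [124, 124, 124, 116, 119, 112, 111, 119, 128, 126, 128, 128, 130, 131, 132, 132, 131, 129]
240 [123, 125, 124, 115, 102, 87, 83, 97, 113, 127, 128, 129, 129, 130, 131, 131, 131, 130]
```

```bash
python3 -m inch '[[0.19,0.128,0,0,0,0,1],[0.198,0.127,0,0,0,0,1],[0,0,0.2,0,0,0,1],[0,0,0.2,0,0,0,1],[0,0,0,0,0,0,1],[0,0,0,0,0,0,1]]'
python3 - <<'E'
from h import *
s=robot.sense();Rm=R.from_quat(np.roll(s['ee_rot'],-1));print(Rm.inv().apply(np.array([.5547,-.2255,.169])-s['position'])/.2)
c=cam('wrist','w6.png');print(proj(c,[.5547,-.2255,.17]))
im=cv2.cvtColor(c['color'],cv2.COLOR_RGB2GRAY)
for r in (100,140,180,220,240):
    x=np.where(im[r,230:420]<80)[0]+230; print(r,x.min() if len(x) else 0,x.max() if len(x) else 0,len(x), onz(c,np.median(x),r,.17) if len(x) else 0)
E
```

```text
time: 16.3
position: [0.5546, -0.2269, 0.2432]
ee_rot: [-0.001, 0.705, 0.71, 0.0]
ft_force: [0.6, 0.3, 0.3]
gripper_width: 0.0856
grip_force: 0.0
[0.0065 0.0008 0.3711]
[321.2728 246.0897]
100 328 386 19 [ 0.5869 -0.1336  0.17  ]
140 381 384 4 [ 0.5915 -0.1564  0.17  ]
180 311 396 24 [ 0.5577 -0.1811  0.17  ]
220 311 380 19 [ 0.557  -0.2073  0.17  ]
240 312 379 18 [ 0.5575 -0.2212  0.17  ]
```

View pics/w6.png

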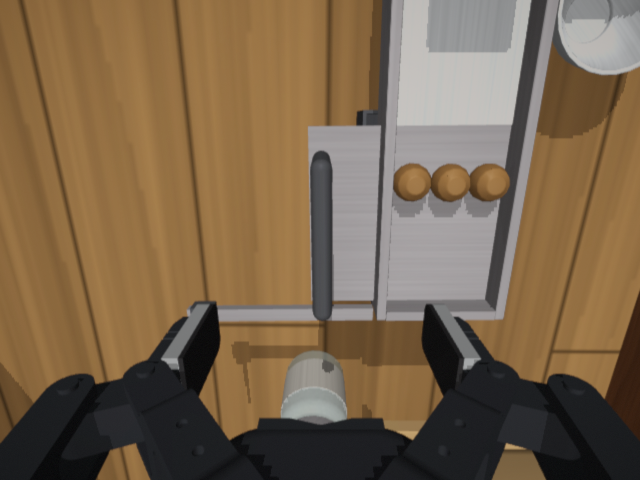

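The bar is centred at column 321, as predicted, between the fingers. The rolls are still in place, so I'll descend and close.

```bash
python3 -m inch '[[0.006,0,0.17,0,0,0,1],[0,0,0.15,0,0,0,1],[0,0,0.05,0,0,0,1],[0,0,0,0,0,0,-1],[0,0,0,0,0,0,-1],[0,0,0,0,0,0,-1],[0,0,0,0,0,0,-1],[0,0,0,0,0,0,-1]]'; python3 -m inch '[[0,0,0,0,0,0,-1],[0,0,0,0,0,0,-1]]'
```

```text
time: 17.35
position: [0.5549, -0.2255, 0.1689]
ee_rot: [-0.0, 0.705, 0.71, 0.0]
ft_force: [-1.4, 0.8, 11.9]
gripper_width: 0.0005
grip_force: 5.5
time: 17.6
position: [0.5548, -0.2256, 0.1689]
ee_rot: [-0.0, 0.705, 0.71, 0.0]
ft_force: [0.0, 0.7, 12.3]
gripper_width: 0.0004
grip_force: 6.2
```

Run:
```python
from h import *
a=cam('wrist')['color'];b=cam('side')['color']
b=cv2.resize(b[230:400,290:440],None,fx=3,fy=3,interpolation=2)
M=np.zeros((510,800,3),np.uint8);M[:510,350:800]=b;M[:262,:350]=cv2.resize(a,(350,262));M[262:500,:350]=cv2.resize(a[140:480,70:570],(350,238))
cv2.imwrite('pics/m6.png',M[:,:,::-1]);print(robot.tip_extent)
```

```text
0.019
```

View pics/m6.png

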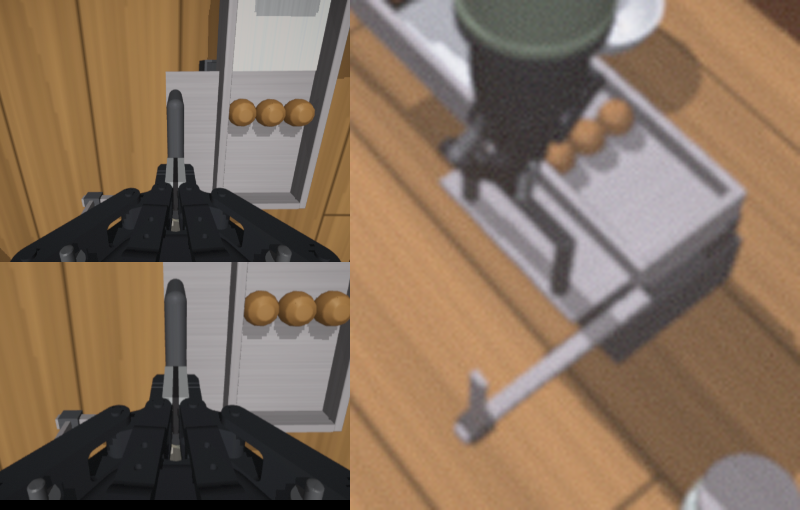

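The fingers are shut at 0 mm with 12 N upward, so they seem to have closed on top of the bar. The bar may stand lower relative to the pads than I assumed. I'll check its height from the two wrist views by numbers.

Run:
```python
from h import *
z=np.load('w5.npz');c5={k:z[k] for k in z}
c=cam('wrist','w7.png');s=robot.sense();Rt=R.from_quat(np.roll(s['ee_rot'],-1)).as_matrix();p=np.array(s['position'])
Rh=c['R']@Rt; th=c['R']@p+c['t'];print('cam in tool',-Rh.T@th)
p6=np.array([.5546,-.2269,.2432]);q=R.from_quat([.705,.71,0,-.001]).as_matrix()
c6=dict(c);c6['R']=Rh@q.T;c6['t']=th-c6['R']@p6
im5,im6,im7=[cv2.cvtColor(cv2.imread(f'pics/w{i}.png'),cv2.COLOR_BGR2GRAY) for i in(5,6,7)]
print('w6 col319',[int(v) for v in im6[140:170:2,321]],[int(v) for v in im6[304:328:2,322]])
print('w5',[int(v) for v in im5[40:64:2,388]],[int(v) for v in im5[176:200:2,381]])
for a,b in[((389,47),(321,151)),((381,192),(322,320))]:print(tri(c5,a,c6,b))
print('tip proj',[proj(c,Rt@np.array([x,0,zz])+p) for x in(11,0) for zz in(.019,0) for x in[x/1000]])
print('bar +y end at .177 in w7',proj(c,[.5547,-.1755,.177]),proj(c,[.5547,-.2145,.177]),proj(c,[.5547,-.1755,.15]))
print('w7 col',[(r,int(im7[r,320])) for r in range(150,300,5)])
print('w7 row 240,280',[int(v) for v in im7[240,300:345:3]],[int(v) for v in im7[280,300:345:3]],[int(v) for v in im7[300,300:345:3]])
```

```text
cam in tool [ 0.0829 -0.0003 -0.1505]
w6 col319 [155, 159, 160, 161, 158, 120, 56, 55, 55, 58, 74, 81, 91, 93, 88] [80, 80, 80, 80, 79, 81, 78, 69, 60, 79, 61, 63]
w5 [160, 158, 157, 104, 86, 92, 91, 85, 83, 83, 83, 84] [83, 83, 83, 83, 83, 84, 78, 67, 61, 150, 165, 146]
(array([ 0.5555, -0.1653,  0.1571]), np.float64(0.003520433575200181))
(array([ 0.5554, -0.2799,  0.1736]), np.float64(0.00044485272546712726))
tip proj [array([321.1783, 264.3713]), array([321.2366, 301.3017]), array([321.1681, 283.6388]), array([321.2366, 301.3223])]
bar +y end at .177 in w7 [321.9471 202.3199] [321.2165 288.1294] [321.7303 189.7428]
w7 col [(150, 157), (155, 162), (160, 160), (165, 59), (170, 57), (175, 57), (180, 57), (185, 78), (190, 95), (195, 89), (200, 82), (205, 82), (210, 82), (215, 82), (220, 83), (225, 82), (230, 82), (235, 82), (240, 82), (245, 81), (250, 81), (255, 81), (260, 82), (265, 82), (270, 81), (275, 81), (280, 82), (285, 81), (290, 29), (295, 29)]
w7 row 240,280 [132, 131, 59, 69, 77, 79, 81, 82, 82, 77, 67, 56, 85, 157, 157] [132, 130, 79, 64, 76, 80, 80, 81, 83, 76, 67, 55, 88, 153, 154] [84, 83, 125, 125, 125, 125, 29, 28, 52, 124, 125, 124, 122, 100, 100]
```

The numbers suggest the pad ends rode up onto the bar's top. I'll reopen, go 12 mm deeper (still clear of the wall and plate), and close again.

```bash
python3 -m inch '[[0,0,0,0,0,0,1],[0,0,0,0,0,0,1],[0,0,0,0,0,0,1],[0,0,0,0,0,0,1],[0,0,0,0,0,0,1],[0,0,0.03,0,0,0,1],[0,0,0.03,0,0,0,1],[0,0,0,0,0,0,1]]'; python3 -m inch '[[0,0,0,0,0,0,-0.3],[0,0,0,0,0,0,-0.3],[0,0,0,0,0,0,-0.3],[0,0,0,0,0,0,-0.3]]';  python3 -m inch '[[0,0,0,0,0,0,-0.65],[0,0,0,0,0,0,-0.65],[0,0,0,0,0,0,-0.65]]'; python3 -m inch '[[0,0,0,0,0,0,-1],[0,0,0,0,0,0,-1],[0,0,0,0,0,0,-1]]'
```

```text
time: 18.75
position: [0.5534, -0.2252, 0.155]
ee_rot: [-0.002, 0.705, 0.71, -0.001]
ft_force: [-0.8, -0.7, 0.2]
gripper_width: 0.0855
grip_force: 0.0
time: 19.25
position: [0.5538, -0.2253, 0.1557]
ee_rot: [-0.001, 0.705, 0.71, -0.0]
ft_force: [-0.0, 0.4, 0.3]
gripper_width: 0.03
grip_force: 0.0
time: 19.62
position: [0.5542, -0.2253, 0.1558]
ee_rot: [-0.001, 0.705, 0.71, -0.0]
ft_force: [3.9, 0.1, -0.3]
gripper_width: 0.0151
grip_force: 2.0
time: 20.0
position: [0.5541, -0.2253, 0.156]
ee_rot: [-0.001, 0.705, 0.71, -0.0]
ft_force: [3.7, 0.4, 6.2]
gripper_width: 0.0116
grip_force: 58.9
```

```bash
python3 -m inch '[[0,0,0,0,0,0,-0.3],[0,0,0,0,0,0,-0.3],[0,0,0.03,0,0,0,-0.3],[0,0,0,0,0,0,-0.3],[0,0,0,0,0,0,-0.65],[0,0,0,0,0,0,-0.65],[0,0,0,0,0,0,-1],[0,0,0,0,0,0,-1]]'; python3 -m inch '[[0,0,0,0,0,0,-1],[0,0,0,0,0,0,-1]]'
```

```text
time: 21.0
position: [0.5541, -0.2253, 0.1499]
ee_rot: [-0.001, 0.705, 0.71, -0.0]
ft_force: [4.0, 0.2, 2.2]
gripper_width: 0.0114
grip_force: 58.6
time: 21.25
position: [0.554, -0.2253, 0.1499]
ee_rot: [-0.001, 0.705, 0.71, -0.0]
ft_force: [4.1, 0.0, 3.7]
gripper_width: 0.0119
grip_force: 58.9
```

Firm grip now. Pulling 110 mm toward the robot.

```bash
python3 -m inch '[[0,-0.05,0,0,0,0,-1],[0,-0.1,0,0,0,0,-1],[0,-0.1,0,0,0,0,-1],[0,-0.1,0,0,0,0,-1],[0,-0.1,0,0,0,0,-1],[0,-0.1,0,0,0,0,-1],[0,0,0,0,0,0,-1],[0,0,0,0,0,0,-1]]'; python3 -m inch '[[0,0,0,0,0,0,-1],[0,0,0,0,0,0,-1],[0,0,0,0,0,0,-1]]'
python3 - <<'E'
from h import *
c=cam('wrist','w8.png');s=cam('side','s8.png');np.savez('w8.npz',**{k:c[k] for k in('R','t','f','cx','cy')})
im=c['color'].astype(int);g=im.mean(2)
for r in range(150,300,25):
    x=np.where(g[r,290:350]<90)[0]+290;print(r,(x.min(),x.max(),len(x)) if len(x) else 0)
for nm,cc in(('w',c),('s',s)):
    im=cc['color'].astype(int);m=((im[...,0]>im[...,2]*1.9)&(im[...,0]>70)).astype(np.uint8)
    for p in([.655,-.19,.12],[.655,-.226,.02]): print(nm,proj(cc,p))
print('ptr proj',proj(c,[.4465,-.319,.17]))
E
```

```text
time: 22.25
position: [0.4442, -0.227, 0.15]
ee_rot: [-0.0, 0.705, 0.709, -0.0]
ft_force: [9.9, -6.6, -8.5]
gripper_width: 0.0117
grip_force: 59.0
time: 22.62
position: [0.4444, -0.227, 0.15]
ee_rot: [-0.0, 0.705, 0.709, -0.0]
ft_force: [9.4, -5.7, -6.8]
gripper_width: 0.0115
grip_force: 59.1
150 0
175 (np.int64(309), np.int64(330), 22)
200 (np.int64(303), np.int64(336), 29)
225 (np.int64(302), np.int64(337), 36)
250 (np.int64(302), np.int64(337), 36)
275 (np.int64(303), np.int64(337), 35)
w [723.1179 213.0549]
w [576.5813 224.5246]
s [366.9491 273.5224]
s [373.1661 307.1145]
ptr proj [324.0066 483.1934]
```

Run:
```python
from h import *
s=cam('side');w=cam('wrist');t=cam('top')
y=.016;ex=np.array([np.cos(y),np.sin(y),0]);ey=np.array([-np.sin(y),np.cos(y),0]);o=np.array([.6555,-.2255,0])
for n,c in(('side',s),('wrist',w),('top',t)):
    P=np.array([proj(c,o+a*ex+b*ey+[0,0,.11]) for a,b in((-.044,-.072),(.044,-.072),(.044,.072),(-.044,.072))])
    m=np.zeros((480,640),np.uint8);cv2.fillPoly(m,[P.round().astype(np.int32)],1)
    im=c['color'].astype(int);br=((im[...,0]>im[...,2]*1.6+10)).astype(np.uint8)*m
    print(n,P.round().tolist(),'area',m.sum(),'brown',br.sum())
    _,_,st,ce=cv2.connectedComponentsWithStats(br)
    for q,e in zip(st[1:],ce[1:]):
        if q[4]>8: print(q,e.round(1),'z.015:',onz(c,*e,.015),'z.12:',onz(c,*e,.12))
    px=c['color'][m>0];print('mean',px.mean(0),np.percentile(px.mean(1),[10,50,90]) if len(px) else '')
for z in(.170,): print('bar ends side',proj(s,[.4447+.0008,-.177,z]),proj(s,[.4447-.0,-.277,z]),'ptr',proj(s,[.4465,-.319,.17]))
# sweep in top/side
print('sweep ridge top proj',proj(t,[.653,.021,.21]),t['color'][tuple(proj(t,[.653,.021,.21]).round().astype(int)[::-1])],s['color'][tuple(proj(s,[.653,.021,.21]).round().astype(int)[::-1])])
```

```text
side [[385.0, 318.0], [413.0, 297.0], [370.0, 257.0], [342.0, 276.0]] area 2083 brown 15
[359 262   9   6  13] [363.2 264.5] z.015: [ 0.7244 -0.1103  0.015 ] z.12: [ 0.6653 -0.1649  0.12  ]
mean [109.5007 102.2732 103.1224] [ 74.3333  89.     169.6667]
wrist [[580.0, 371.0], [717.0, 370.0], [812.0, 139.0], [642.0, 141.0]] area 6680 brown 261
[612 341  28  10 261] [626.2 345.8] z.015: [ 0.7336 -0.3464  0.015 ] z.12: [ 0.627 -0.272  0.12 ]
mean [93.7945 89.9473 88.9807] [ 31.3333  69.6667 150.    ]
top [[430.0, 236.0], [428.0, 205.0], [377.0, 207.0], [378.0, 237.0]] area 1657 brown 147
[383 215  11  21 147] [387.9 224.6] z.015: [ 0.6675 -0.1905  0.015 ] z.12: [ 0.6436 -0.1809  0.12  ]
mean [85.1937 84.137  86.0555] [ 63.5333  76.     110.8   ]
bar ends side [288.5534 305.1555] [317.7199 340.592 ] ptr [331.935  356.1556]
sweep ridge top proj [314.8939 214.2955] [186 122  79] [107 115 102]
```

Run:
```python
from h import *
s=cam('side');w=cam('wrist')
old=cv2.imread('pics/side0.png')[:,:,::-1]
print('brown ref side roll0',old[227,320],'brown pre-pull expected')
for x in(.618,.622,.63,.64,.655,.67,.685):
    r=[]
    for z in(.12,.015):
        p=proj(s,[x,-.187,z]).round().astype(int);q=proj(w,[x,-.187,z]).round().astype(int)
        r+=[z,p.tolist(),s['color'][p[1],p[0]].tolist(),q.tolist(),w['color'][q[1],q[0]].tolist() if q[0]<640 else None]
    print(x,*r)
b=s['color'].astype(int);m=(b[...,0]>b[...,2]*1.6+10)
for r in range(255,320,5): print(r,''.join('B' if v else ('d' if g<85 else '.') for v,g in zip(m[r,335:425],b[r,335:425].mean(1))))
st=robot.sense();print(st['position'],st['ft_force'],st['time'])
```

```text
brown ref side roll0 [153 118  90] brown pre-pull expected
0.618 0.12 [354, 281] [88, 84, 90] [654, 207] None 0.015 [351, 305] [195, 190, 200] [538, 176] [161, 157, 159]
0.622 0.12 [355, 280] [73, 69, 76] [662, 207] None 0.015 [352, 304] [198, 194, 202] [543, 176] [160, 157, 158]
0.63 0.12 [358, 278] [75, 74, 74] [677, 207] None 0.015 [355, 303] [201, 195, 204] [553, 176] [159, 156, 157]
0.64 0.12 [361, 276] [75, 73, 75] [697, 207] None 0.015 [358, 301] [130, 119, 118] [565, 176] [158, 154, 156]
0.655 0.12 [366, 273] [74, 74, 78] [725, 207] None 0.015 [362, 297] [123, 118, 123] [584, 176] [157, 153, 154]
0.67 0.12 [371, 270] [80, 76, 79] [754, 208] None 0.015 [367, 294] [143, 116, 100] [602, 176] [62, 60, 61]
0.685 0.12 [376, 266] [121, 109, 111] [783, 208] None 0.015 [371, 291] [141, 111, 83] [621, 176] [60, 58, 59]
255 ........................................................................BBBBBBBBBBBBBBBBBB
260 .......................................................................BBBBBBBBBBBBBBBBBBB
265 ...........................BB.....d................................BBBBBBBBBB
[... 322 characters left out ...]
.....d...............d.ddddddddddddddd.......................BBBBBBBBBB
290 .......................................B.B....ddddddddddddddddd.......................BBBB
295 ...................................................ddddddddddddddddd....................BB
300 ...........................................d...d........dddddddddddddd................BBBB
305 .............................................d.d....d..d....dd...................dd.BBBBBB
310 .................................................ddddd.d....................dddddddd...BBB
315 .......................................................................ddddd...dddd..BBBBB
[ 0.4445 -0.227   0.15  ] [10.4662 -6.5621 -7.8102] 22.975
```

No roll is left at trough level. The brown patches match rolls on the tin's floor, the bar is in line with the pointer by measurement, the spring force is steady and the sweep is standing. Handing in.

```bash
python3 -c "
from bench import robot
print(robot.hand_in())"
```

```text
the job is handed in; nothing more can be done
None
```

I handed the job in at about 23 s of the 58 s: the rolls are in the tin, the handle is held about 1 mm from the pointer by measurement, and the sweep was left upright on the fixed sheet; the hand-in returned no verdict, and colour and position checks support this, though the third roll could not be seen separately.

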